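# Unlock a gauge block and lift it with the insulated tongs

## Robot

A 7-joint arm with a two-finger parallel gripper is mounted at the origin on a cart in front of the work surface, level with it; the furniture and walls round the work are solid. World frame = base frame: x ahead of the robot, y to its left, z up, the work surface at z = 0. Lengths are in m, angles in rad, forces in N, time in s.
With the tool pointing down it reaches from about 0.35 to 0.775 m from the base axis. Payload 3.1 kg.
Tool frame: the origin (TCP) lies between the finger pads; the fingertips stand 22 mm ahead of it and the grasp point (between the pads) lies 3 mm ahead of it; z points along the fingers, y is the direction in which the jaws open and shut (so a half turn about z gives the same grasp; the last joint's range is limited). The gripper opens to 85 mm and grips with 20 to 120 N. Pads are 22 mm wide; open, the fingers measure 114 mm over their backs; the gripper's body (76 mm by 85 mm) begins 54 mm behind the grasp point. The pads swing forward as they close: fully open they stand 13 mm farther back than shut.
Start: joints at [1.247, 0.311, 0.014, 1.512, -0.004, 1.319, -0.027], TCP at [0.153, -0.528, 0.22] pointing down, gripper open.
Joint ranges: [-2.7, 2.7], [-0.3, 1.91], [-1.27, 1.3], [0.12, 2.57], [-1.44, 4.58], [0.2, 2.03], [-3.05, 3.05]. Speed limits (rad/s): [2.79, 2.79, 3.14, 3.14, 3.14, 3.14, 3.14].

## Interface

Orientations are given as [roll, pitch, yaw] about the fixed x, y, z axes, in that order (R = Rz(yaw) Ry(pitch) Rx(roll)).
In Python, from rig import sensors, eyes, job_done gives the robot as it stands.
- The arm moves only by the tool move_arm, never from a script. Its argument "moves" is one flat list of numbers, 7 for each row, row after row: the shift along the tool's x, y, z in m, then the turn, a rotation vector about the tool's x, y, z in degrees, then the finger opening in m, from 0 to 0.0854. A call has 1 to 20 rows; each row is the pose to reach, as a shift and turn from the pose commanded when the call began, along the tool's axes at that moment; what a row does not reach only later rows make up. A row lasts 1/8 s, in which the tool goes at most 62.5 mm and 10.7 degrees, less where a joint would pass 70% of its speed; a pose out of reach is approached as far as the arm can. A call with a gripper value outside its range is refused whole. The fingers move at their own pace and stop on an object; "squeeze" is the grip in N (left out, the last holds). Time passes only in rows, so rows that repeat a pose let the fingers close. It gives the time, the measured TCP pose, the force and the opening at its end, in the units of the state.
- sensors.state(): the state, without advancing time (a new reading comes with each control period).
- eyes.camera(name): name is "side" or "top" or "wrist"; returns a dict with "img" (420x560x3 uint8, red, green, blue), "fx", "fy", "cx", "cy" (pixels), "k1" (the pictures are not rectified: a ray, as slopes to the right and down, at radius r is drawn at 1 + k1 r^2 times it, then the intrinsics apply), "extrinsics" (4x4, takes a point from world to camera coordinates). Camera axes: x right, y up, looking along -z (the intrinsics and any distortion apply to the point x, -y, -z); pixel columns grow to the right and rows downward; lengths in m; the calibration is good to about 2 mm. A picture is of the moment at which its call begins. There is no depth.
- job_done(): hands the job in, once; it reports no verdict.
The state is a dict: "clock": time; "joints": joint angles; "qvel": joint speeds; "joint_efforts": joint torques, N m; "eef_pos": TCP position; "eef_rot": TCP orientation; "ft_force": force on the tool from outside, world axes, zero at the start; "moment": the same for the moment, N m; "gripper_width": opening from 0.0 (shut) to 1.0 (fully open).
Only numpy, scipy, OpenCV 4.12 (cv2) and the standard library are available. Lean on these libraries where they do the work, as an engineer would, in place of code of your own. Each camera call takes 0.05 s, during which the arm holds its last target.

## Task

The steel gauge bar in its nest must not be warmed by bare fingers. First pull the red-knobbed keeper plug fully out, past its sprung catch, so that it clears the bar; then take the blue-gripped tongs from their stand, close them on the bar and lift it well clear of the nest, about level. Finish holding it still in the air, clamped in the tongs; never touch the bar with the gripper or arm, and do not disturb the other parts lying around.

Things in the scene. Friction and masses are not known exactly. Their poses are not given: they have to be found in the camera images.
- bar_center (a point): centre of the gauge bar, a grey steel block 18 (its x) x 62 (its y, long) x 26 mm (its z, up), about 0.2 kg, lying in the nest with its 18 mm width free to be taken from both long sides; in the nest its underside is 20 mm and its top 46 mm above the table
- nest_seat (a point): middle of the seat the bar lies on, 20 mm above the table. x runs along the bar; the keeper plug is on the -x side. The seat is only 14 mm wide, so tong tips fit beside and below the bar, down to 10 mm above the table (nest's base plate), within 20 mm of the middle along x; farther out, lugs (28 mm above the table, out to 15.5 mm in y) hold the bar's corners
- keeper_knob (a point): grip point on the axis of the keeper plug's red knob: an upright block 22 mm along x, 14 mm along y (grip across this), from 45 to 89 mm above the table; this point is 73 mm above the table and, with the plug in, at x = -90 mm from the nest's origin, 10 mm of room between knob and housing. Axes parallel to the nest's. Pull it along -x
- keeper (a joint): travel of the keeper plug in m: 0 fully in (its nose reaches over the end of the bar and stops it rising), 0.036 fully out at its stop; the sprung catch near 0 to 0.005 needs about 8 N to pass, then about 1.5 N of friction; it stays where it is left
- tongs_grip (a point): point midway between the two blue grip plates (22 mm wide along x, 22 mm high) of the sprung steel tongs, standing upright in the stand, tips down. z up, y the closing direction. Over the plates' lower edges 51 mm open; 38 mm, plates parallel, with the tips on an 18 mm thing. Tongs' top is 33 mm above, tip ends 72 mm below. Grip them squeezed to 48 mm: held, tips still open
- tongs_tips (a point): point midway between the lower ends of the open tips, within 1 mm below them (same axes as tongs_grip, 73 mm below it). Rubber tip pads are 16 mm wide along x, 22 mm high, 6 mm thick; gap between them 44 mm open (39 mm with the plates squeezed to 48 mm), 64 mm over their outsides; closing moves both equally, the gap shrinking 2.1 mm for each mm of the width over the plates
- stand: fixed grey tongs stand: foot 70 x 106 mm, upright pocket 34 x 82 mm outside, 42 mm high, open at the top (inside 24 x 72 mm, floor at 5 mm); origin at the centre of its underside, y along the pocket's length, which is also the tongs' closing direction
- tongs: the tongs' bridge with its two arms, 0.08 kg in all; origin at the tips' lower end, z up. The springs push outwards with about 3 N a plate open, 6 N at the bar's width; a grip of about 60 N clamps the bar firmly
- tongs_left: the tongs' arm on the +y side, with blue plate and rubber tip; origin at its hinge, 100 mm above the tips
- tongs_right: the tongs' arm on the -y side, likewise
- gauge_bar: the gauge bar; origin at the centre of its underside
- nest: the fixed grey nest with its keeper plug; origin on the table 20 mm below the seat's middle, axes as nest_seat. Base plate 60 mm wide and 10 mm high, from x = -100 to +50 mm. A dark guide housing for the plug (26 x 29 mm, top 74 mm above the table) stands at x = -56 mm
- bronze_bush: bystander: bronze flanged bush, 34 mm across, 29 mm high; origin at its underside
- spur_gear: bystander: steel spur gear, 49 mm across, 18 mm high; origin at its underside
- loupe: bystander: black loupe, 33 mm across, 32 mm high; origin at its underside
- v_block: bystander: grey V-block 40 x 42 x 34 mm; origin at its underside
- ring_gauge: bystander: steel ring gauge, 50 mm across, 16 mm high; origin at its underside

How it is judged:
On the way, in this order (a step that is already met when the one before it is completed fails the run):
1. the keeper plug is pulled out clear of the bar while the bar still lies in the nest (value of joint keeper above 0.028 m and distance between bar_center and nest_seat below 0.02 m), for 0.2 s.
2. the gripper has lifted the tongs out of the stand (contact force between the fingers and tongs above 1 N and height (world z) of tongs_tips above 0.045 m), for 0.2 s.
At the end, for the whole second after the job is handed in: Ends holding: bar centre over 90 mm above the table, clamped by both tong arms (over 0.5 N each), fingers pressing the tongs (over 2 N), bar and tongs off nest and stand, bar within 0.4 rad of level and slower than 0.03 m/s, keeper plug still out by over 28 mm (height (world z) of bar_center above 0.09 m and contact force between each of tongs_left, tongs_right and gauge_bar above 0.5 N and contact force between the fingers and tongs above 2 N and contact force between each of gauge_bar, tongs and nest below 0.1 N and contact force between tongs and stand below 0.1 N and angle between bar_center's own z axis and vertical below 0.4 rad and linear speed of gauge_bar below 0.03 m/s and value of joint keeper above 0.028 m); the arm keeps its last pose, push and grip.
It fails at once if the gripper or the arm touches the bar (contact force between any of the fingers, the arm and gauge_bar above 0.3 N).
It fails at once if a bystander is moved by more than 20 mm (distance of any of bronze_bush, spur_gear, loupe, v_block, ring_gauge from where it was at the start of the episode above 0.02 m).
It also fails if it takes over 51 s, if anything falls off the work surface, if the arm or the gripper's body presses on something with over 40 N, if the wrist force passes 120 N, or if a joint passes its speed limit or range.

## Working session

There is one attempt and no reset: what is moved stays moved. The work goes in short steps, Python scripts to look and compute and a tool call to move; the robot and the scene stay as the last step left them, time stands still between calls to the robot, and variables do not carry over. Pictures are saved under pics/ and viewed, and the job is handed in when it is done.

Besides the shell and the picture viewer there is one more tool, called after "Call:" as name(argument=value, ...) on one line, values as JSON. move_arm: Moves the arm, as the interface text tells. Its arguments: {"type":"object","properties":{"moves":{"type":"array","items":{"type":"number"}},"squeeze":{"type":"number"}},"required":["moves"]}

```bash
ls; mkdir -p pics
cat > h.py <<'E'
import numpy as np,cv2
from rig import sensors,eyes,job_done
from scipy.spatial.transform import Rotation as R
def shot(name,fn):
    c=eyes.camera(name); cv2.imwrite(fn,cv2.cvtColor(c["img"],cv2.COLOR_RGB2BGR)); 
    np.savez(fn.replace('.png','.npz'),**c); return c
def load(fn): return dict(np.load(fn.replace('.png','.npz')))
def proj(c,p):
    p=np.atleast_2d(p); q=(c["extrinsics"]@np.c_[p,np.ones(len(p))].T).T
    x=q[:,0]/-q[:,2]; y=-q[:,1]/-q[:,2]; s=1+c["k1"]*(x*x+y*y)
    return np.c_[c["fx"]*x*s+c["cx"],c["fy"]*y*s+c["cy"]]
def ray(c,uv):
    xd=(uv[0]-c["cx"])/c["fx"]; yd=(uv[1]-c["cy"])/c["fy"]; x,y=xd,yd
    for _ in range(30):
        s=1+c["k1"]*(x*x+y*y); x,y=xd/s,yd/s
    E=c["extrinsics"]; Rm=E[:3,:3]; o=-Rm.T@E[:3,3]; d=Rm.T@np.array([x,-y,-1.]); return o,d/np.linalg.norm(d)
def onz(c,uv,z):
    o,d=ray(c,uv); return o+d*(z-o[2])/d[2]
def tri(obs):
    A=np.zeros((3,3));b=np.zeros(3)
    for c,uv in obs:
        o,d=ray(c,uv);P=np.eye(3)-np.outer(d,d);A+=P;b+=P@o
    x=np.linalg.solve(A,b)
    return x,[proj(c,x)[0]-uv for c,uv in obs]
E
python3 - <<'E'
from h import *
print(sensors.state())
for n in("side","top","wrist"):
    c=shot(n,f"pics/{n}0.png"); E=c["extrinsics"]; print(n,c["fx"],c["cx"],c["cy"],c["k1"],-E[:3,:3].T@E[:3,3])
E
```

```text
pics
{'clock': 0.0, 'joints': array([ 1.24729141,  0.31172668,  0.01401143,  1.51308593, -0.00443666,
        1.31918725, -0.02717942]), 'qvel': array([ 0.00038303,  0.00031962,  0.00068812, -0.00114445, -0.0006614 ,
        0.00056023, -0.0001715 ]), 'joint_efforts': array([ 2.04112712e-04, -3.79910159e+01,  1.46012348e-01, -2.30591655e+01,
        1.19878564e-02,  1.35032443e-02, -1.39578631e-05]), 'eef_pos': array([ 0.15274902, -0.52756515,  0.21860893]), 'eef_rot': array([-3.13921746e+00,  6.74625669e-05,  2.81874564e-01]), 'ft_force': array([ 0.14900663, -0.16116248, -0.0650414 ]), 'moment': array([-0.01118925,  0.01752453, -0.04798013]), 'gripper_width': 1.0042879561058804}
side 444.5191926071244 282.4988701898387 200.69182328023732 0.03723489238209895 [ 0.5392046  -1.18542537  0.64085063]
top 404.87203587946505 278.7928231955495 211.10024330236976 -0.02367445000932301 [ 0.37224759 -0.01152869  1.30557309]
wrist 291.65124856539865 276.62757787920503 209.35729694254366 -0.057612054547050616 [ 0.23383676 -0.50516708  0.37336685]
```

View pics/side0.png

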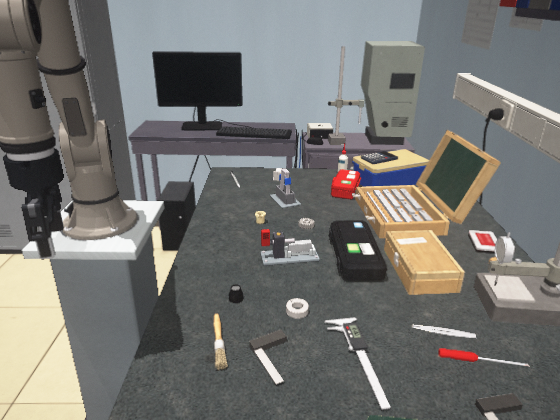

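View pics/top0.png

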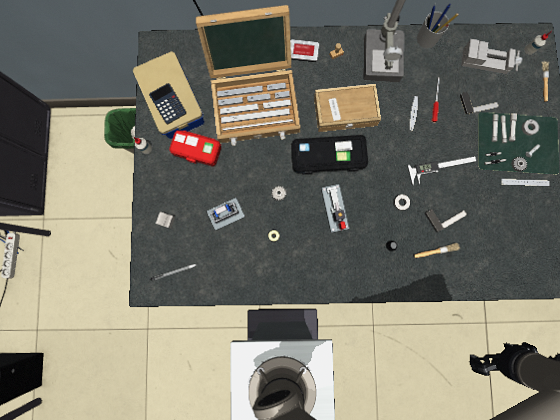

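View pics/wrist0.png

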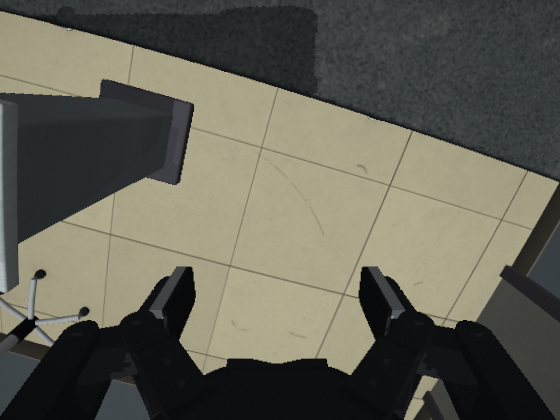

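The side view shows the nest at about (290,248) with its red knob at (265,238), and the tongs stand at (285,190). In the top view the nest is at (336,208) with the knob at (342,225), and the stand at (226,212). The bystanders are the bush (274,236), gear (279,193), loupe (391,245), ring (402,202) and V-block (165,219). The wrist camera only sees floor.

Run:
```python
from h import *
c=load("pics/top0.png"); s=load("pics/side0.png")
for n,uv,z in [("knob",(342,225),.08),("nest",(336,206),.0),("stand",(226,213),0.0),("bush",(274,236),.02),("gear",(279,193),.01),("loupe",(391,245),.03),("ring",(402,202),.01)]: print(n,onz(c,uv,z))
for a,b in[("top",(300,165,380,255)),("top",(190,180,290,250)),("side",(245,215,335,275)),("side",(250,160,310,215))]:
    im=cv2.imread(f"pics/{a}0.png")[b[1]:b[3],b[0]:b[2]]
    k=f"pics/crop_{a}_{b[0]}.png"; cv2.imwrite(k,cv2.resize(im,None,fx=7,fy=6.5 if False else 7,interpolation=cv2.INTER_CUBIC)[:600,:800]); print(k)
```

```text
knob [ 0.50066559 -0.19482229  0.08      ]
nest [ 0.57166696 -0.18974357  0.        ]
stand [0.55567893 0.16928077 0.        ]
bush [0.47601691 0.01364062 0.02      ]
gear [ 0.61657583 -0.00477089  0.01      ]
loupe [ 0.43970721 -0.35379271  0.03      ]
ring [ 0.57904112 -0.40278491  0.01      ]
pics/crop_top_300.png
pics/crop_top_190.png
pics/crop_side_245.png
pics/crop_side_250.png
```

View pics/crop_top_300.png

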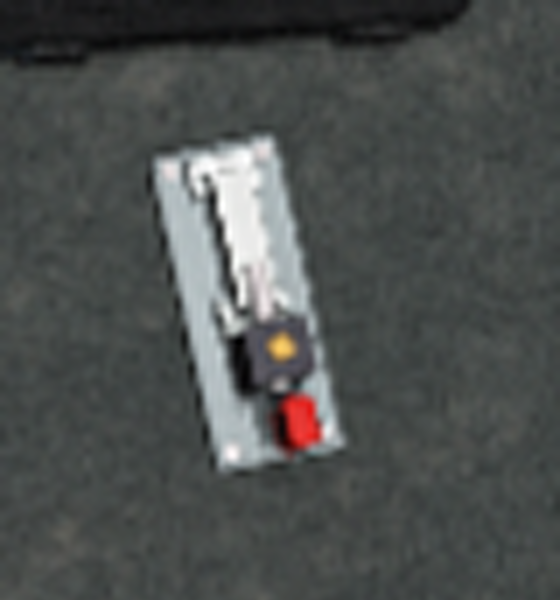

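View pics/crop_top_190.png

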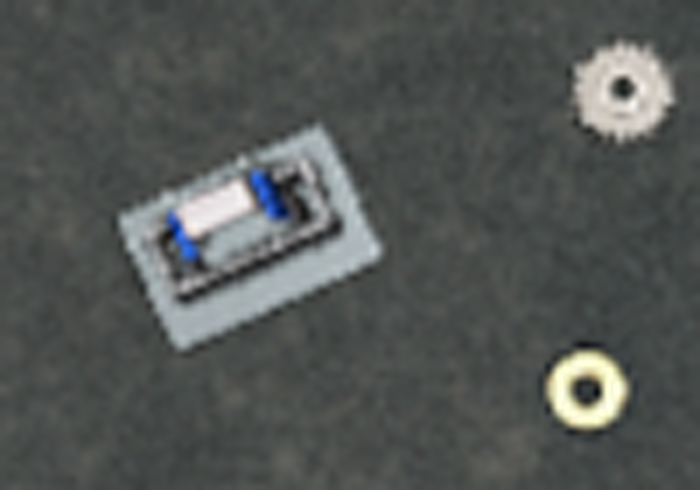

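Run:
```python
from h import *
c=load("pics/wrist0.png"); st=sensors.state()
Rt=R.from_euler('xyz',st['eef_rot']).as_matrix()
E=c["extrinsics"]; cam=-E[:3,:3].T@E[:3,3]
print("cam in tool",Rt.T@(cam-st['eef_pos'])); print((E[:3,:3]@Rt).round(3))
np.savez("camtool.npz",t=Rt.T@(cam-st['eef_pos']),R=E[:3,:3]@Rt)
print(Rt.T@(np.array([.45,-.19,.22])-st['eef_pos']))
```

```text
cam in tool [ 0.08409043  0.00057296 -0.15449112]
[[ 0.     1.     0.   ]
 [ 0.947 -0.     0.322]
 [ 0.322 -0.    -0.947]]
[ 0.37941763 -0.24173665 -0.00071816]
```

The top crops give the nest yaw as about 0.2 and the stand yaw as about 0.43, or either plus a half turn. I'll move above the nest for a wrist view.

```bash
cat >> h.py <<'E'
def delta(pos,yaw,st=None):
    st=st or sensors.state(); Rt=R.from_euler('xyz',st['eef_rot'])
    T=R.from_euler('xyz',[np.pi,0,yaw])
    return (Rt.inv().apply(np.array(pos)-st['eef_pos'])*1000).round(1),(Rt.inv()*T).as_rotvec(degrees=True).round(2)
E
python3 - <<'E'
from h import *
print(delta([.5,-.19,.25],.205))
E
```

```text
(array([ 427.4, -227.9,  -30.7]), array([-0.1 ,  0.01,  4.41]))
```

Call:
move_arm(moves=[0.053, -0.028, -0.004, 0, 0, 0.5, 0.0854, 0.107, -0.057, -0.008, 0, 0, 1, 0.0854, 0.16, -0.085, -0.011, 0, 0, 1.5, 0.0854, 0.214, -0.114, -0.015, 0, 0, 2.2, 0.0854, 0.267, -0.142, -0.019, 0, 0, 2.8, 0.0854, 0.32, -0.171, -0.023, 0, 0, 3.4, 0.0854, 0.374, -0.2, -0.027, -0.1, 0, 4, 0.0854, 0.427, -0.228, -0.031, -0.1, 0, 4.4, 0.0854, 0.427, -0.228, -0.031, -0.1, 0, 4.4, 0.0854, 0.427, -0.228, -0.031, -0.1, 0, 4.4, 0.0854])

```text
clock: 1.4
eef_pos: [0.4992, -0.1909, 0.2501]
eef_rot: [3.14, 0.002, 0.205]
ft_force: [-0.1, -0.7, -0.8]
gripper_width: 1.003
```

Run:
```python
from h import *
shot("wrist","pics/wrist1.png"); print(sensors.state()['eef_pos'],sensors.state()['eef_rot'])
```

```text
[ 0.49871501 -0.19190597  0.25020392] [3.13938273e+00 1.67084805e-03 2.03164793e-01]
```

View pics/wrist1.png

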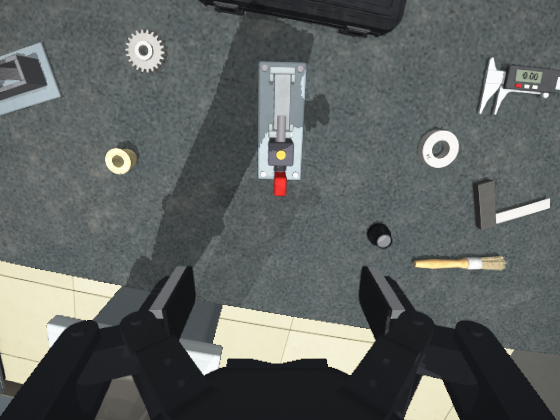

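The wrist view shows the nest plate corners at roughly (259,63), (306,63), (258,180) and (303,180). The knob top is near (280,183), the housing at (281,152) and the bar near (283,90).

Run:
```python
from h import *
c=load("pics/wrist1.png")
im=cv2.imread("pics/wrist1.png")[50:210,235:335]
cv2.imwrite("pics/wrist1c.png",cv2.resize(im,None,fx=3.7,fy=3.7,interpolation=cv2.INTER_CUBIC))
for uv in[(259,63),(306,63),(303,180),(258,180)]: print(uv,onz(c,uv,.01))
print(onz(c,(280,181),.089))
```

```text
(259, 63) [ 0.63287964 -0.14184859  0.01      ]
(306, 63) [ 0.64485382 -0.1987453   0.01      ]
(303, 180) [ 0.49958681 -0.22925796  0.01      ]
(258, 180) [ 0.48687275 -0.16829984  0.01      ]
[ 0.50974481 -0.19348264  0.089     ]
```

View pics/wrist1c.png

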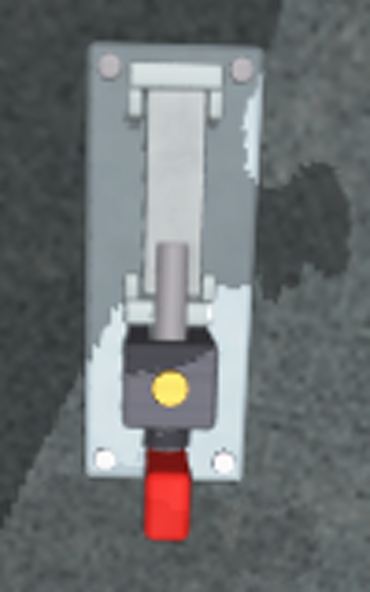

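View pics/crop_side_245.png

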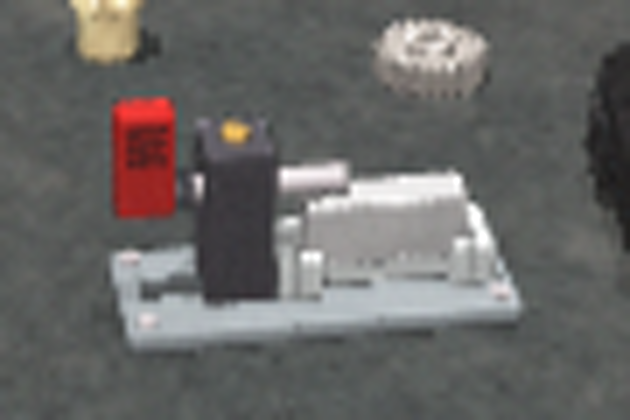

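```bash
cat > fitn.py <<'E'
from h import *
from scipy.optimize import least_squares
w,t,s=load("pics/wrist1.png"),load("pics/top0.png"),load("pics/side0.png")
W=lambda u,v:(235+u/3.7-.5+.5/3.7,50+v/3.7-.5+.5/3.7); T=lambda u,v:(300+u/7-.5,165+v/7-.5); S=lambda u,v:(245+u/7-.5,215+v/7-.5)
ob=[(w,W(90,43),(50,30,10)),(w,W(266,45),(50,-30,10)),(w,W(244,481),(-100,-30,10)),(w,W(86,478),(-100,30,10)),
(t,T(155,155),(50,30,10)),(t,T(270,135),(50,-30,10)),(t,T(220,468),(-100,30,10)),(t,T(345,445),(-100,-30,10)),
(s,S(130,330),(-100,-30,10)),(s,S(520,298),(50,-30,10)),(s,S(112,255),(-100,30,10)),
(w,W(167,507),(-90,0,89)),(s,S(145,105),(-90,0,89))]
def P(p,m): return R.from_euler('z',p[3]).apply(np.array(m)/1000)+p[:3]
def f(p,ob): return np.concatenate([(proj(c,P(p,m))[0]-uv) for c,uv,m in ob])
for nm,o in (("all",ob),("wrist",ob[:4]+[ob[11]])):
    r=least_squares(f,[.57,-.19,0,.2],args=(o,)); print(nm,r.x.round(4)); print(f(r.x,o).reshape(-1,2).round(1).tolist())
    print("knob",P(r.x,(-90,0,73)))
E
python3 fitn.py
python3 - <<'E'
from h import *
w,t,s=[load(f"pics/{n}.png") for n in("wrist1","top0","side0")]
print("knob top tri",tri([(w,(280.,186.7)),(s,(265.2,229.5)),(t,(342.9,224.4))]))
E
```

```text
all [ 0.5917 -0.1789  0.0008  0.1794]
[[-0.7, -0.8], [0.4, 0.1], [0.2, 0.7], [-0.5, 0.4], [-1.1, -0.2], [0.5, -0.9], [-0.5, 0.1], [-0.1, -0.3], [-0.1, 1.1], [1.1, 0.9], [-0.6, -0.5], [0.3, 0.5], [-0.0, 0.2]]
knob [ 0.50309765 -0.19498178  0.07381206]
wrist [ 0.5916 -0.179  -0.0026  0.1797]
[[-0.5, -0.4], [0.2, 0.5], [0.1, 0.2], [-0.3, -0.1], [0.4, -0.3]]
knob [ 0.50309317 -0.1951113   0.07038046]
knob top tri (array([ 0.50269566, -0.19533776,  0.09022722]), [array([0.32744846, 0.95298588]), array([-0.16320639,  0.13405613]), array([-0.26348602, -0.43607243])])
```

Run:
```python
from h import *
print(delta([.500,-.1955,.075],.179)); s=sensors.state(); print(s['eef_pos'],s['eef_rot'],s['gripper_width'])
```

```text
(array([  0.8,   3.4, 175.2]), array([0.13, 0.09, 1.38]))
[ 0.49871501 -0.19190597  0.25020392] [3.13938273e+00 1.67084805e-03 2.03164793e-01] 0.9934952444177728
```

Call:
move_arm(moves=[0, 0.0045, 0.05, 0, 0, 1.4, 0.0854, 0, 0.0045, 0.1, 0, 0, 1.4, 0.0854, 0, 0.0045, 0.14, 0, 0, 1.4, 0.0854, 0, 0.0045, 0.175, 0, 0, 1.4, 0.0854, 0, 0.0045, 0.175, 0, 0, 1.4, 0.0854])

```text
clock: 2.08
eef_pos: [0.4966, -0.1964, 0.0729]
eef_rot: [-3.14, 0.007, 0.177]
ft_force: [-0.6, -0.9, 0.3]
gripper_width: 1.0
```

Run:
```python
from h import *
shot("wrist","pics/wrist2.png"); shot("side","pics/side2.png");s=sensors.state(); print(s['eef_pos'],s['eef_rot'],s['gripper_width'])
a=cv2.imread("pics/side2.png")[200:290,220:345]; cv2.imwrite("pics/side2c.png",cv2.resize(a,None,fx=6,fy=6,interpolation=cv2.INTER_CUBIC))
```

```text
[ 0.50065278 -0.1967436   0.07661642] [ 3.13881201e+00 -7.42777053e-04  1.78297947e-01] 1.0007632694804653
```

View pics/wrist2.png

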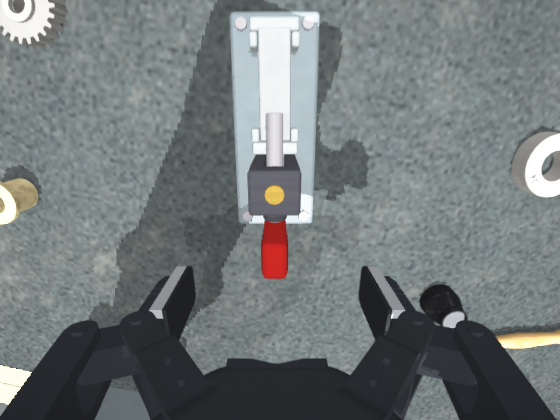

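View pics/side2c.png

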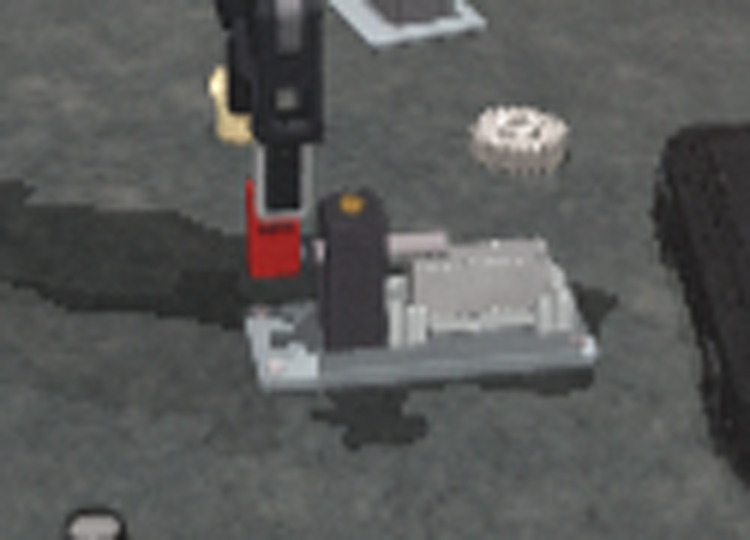

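Side view: the near finger straddles the knob with a gap to the housing at (320,200) in the crop. In the wrist view the knob at (275,250) is centred between the fingers. I'll back off 3 mm and close.

Call:
move_arm(moves=[-0.003, 0, 0, 0, 0, 0, 0.05, -0.003, 0, 0, 0, 0, 0, 0.01, -0.003, 0, 0, 0, 0, 0, 0.005, -0.003, 0, 0, 0, 0, 0, 0.005, -0.003, 0, 0, 0, 0, 0, 0.005, -0.003, 0, 0, 0, 0, 0, 0.005], squeeze=50)

```text
clock: 2.92
eef_pos: [0.4978, -0.1949, 0.0762]
eef_rot: [3.141, -0.0, 0.181]
ft_force: [-1.9, 2.3, 4.8]
gripper_width: 0.118
```

Call:
move_arm(moves=[0, 0, 0, 0, 0, 0, 0.005, 0, 0, 0, 0, 0, 0, 0.005])

```text
clock: 3.18
eef_pos: [0.4978, -0.1949, 0.0762]
eef_rot: [3.141, -0.0, 0.181]
ft_force: [-2.5, 2.7, 5.4]
gripper_width: 0.115
```

Run:
```python
from h import *
shot("wrist","pics/wrist3.png")
```

```text
(no output)
```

View pics/wrist3.png

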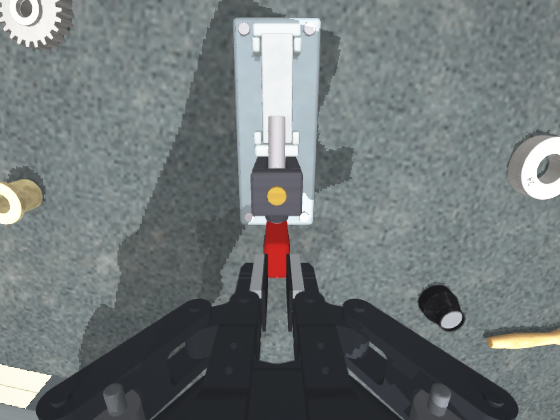

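The knob is gripped between the pads at (277,270). I'll pull now.

Call:
move_arm(moves=[-0.004, 0, 0, 0, 0, 0, 0.005, -0.008, 0, 0, 0, 0, 0, 0.005, -0.013, 0, 0, 0, 0, 0, 0.005, -0.018, 0, 0, 0, 0, 0, 0.005, -0.023, 0, 0, 0, 0, 0, 0.005, -0.028, 0, 0, 0, 0, 0, 0.005, -0.032, 0, 0, 0, 0, 0, 0.005, -0.0345, 0, 0, 0, 0, 0, 0.005, -0.0345, 0, 0, 0, 0, 0, 0.005, -0.0345, 0, 0, 0, 0, 0, 0.005, -0.0345, 0, 0, 0, 0, 0, 0.005])

```text
clock: 4.6
eef_pos: [0.4632, -0.2013, 0.0761]
eef_rot: [3.141, 0.0, 0.181]
ft_force: [-0.6, 3.6, 6.2]
gripper_width: 0.11
```

Run:
```python
from h import *
shot("wrist","pics/wrist4.png");shot("side","pics/side4.png")
a=cv2.imread("pics/side4.png")[200:290,220:345]; cv2.imwrite("pics/side4c.png",cv2.resize(a,None,fx=6,fy=6,interpolation=cv2.INTER_CUBIC))
```

```text
(no output)
```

View pics/wrist4.png

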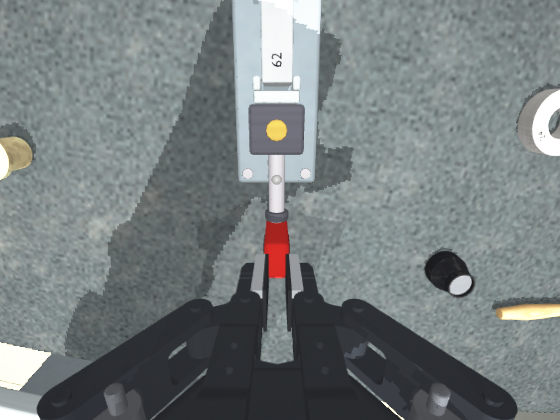

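View pics/side4c.png

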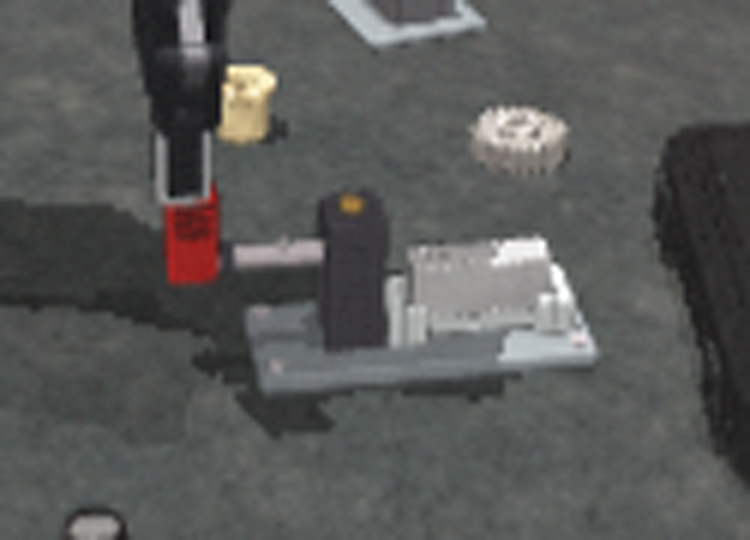

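The plug is out and the bar is clear: the housing's right side shows no nose over the bar, and the rod is visible at (275,253) in the crop. I'll release, rise and go to the stand.

Call:
move_arm(moves=[0, 0, 0, 0, 0, 0, 0.03, 0, 0, 0, 0, 0, 0, 0.0854, 0, 0, 0, 0, 0, 0, 0.0854, 0, 0, -0.05, 0, 0, 0, 0.0854, 0, 0, -0.1, 0, 0, 0, 0.0854, 0.01, -0.025, -0.15, 0, 0, -1, 0.0854, 0.03, -0.075, -0.17, 0, 0, -3, 0.0854, 0.05, -0.13, -0.18, 0, 0, -5, 0.0854, 0.07, -0.185, -0.19, 0, 0, -7, 0.0854, 0.09, -0.24, -0.2, 0, 0, -9, 0.0854, 0.11, -0.295, -0.2, 0, 0, -12, 0.0854, 0.132, -0.3535, -0.2, 0, 0, -14.3, 0.0854, 0.132, -0.3535, -0.2, 0, 0, -14.3, 0.0854, 0.132, -0.3535, -0.2, 0, 0, -14.3, 0.0854])

```text
clock: 6.45
eef_pos: [0.5301, 0.169, 0.2745]
eef_rot: [3.139, 0.002, 0.43]
ft_force: [0.1, -0.1, -0.1]
gripper_width: 1.0
```

Run:
```python
from h import *
shot("wrist","pics/wrist5.png");shot("side","pics/side5.png");s=sensors.state(); print(s['eef_pos'],s['eef_rot'])
a=cv2.imread("pics/side5.png")[155:285,220:345]; cv2.imwrite("pics/side5c.png",cv2.resize(a,None,fx=4.5,fy=4.5,interpolation=cv2.INTER_CUBIC))
```

```text
[0.53050911 0.16748355 0.27480584] [3.13831951e+00 1.20007738e-03 4.26805900e-01]
```

View pics/wrist5.png

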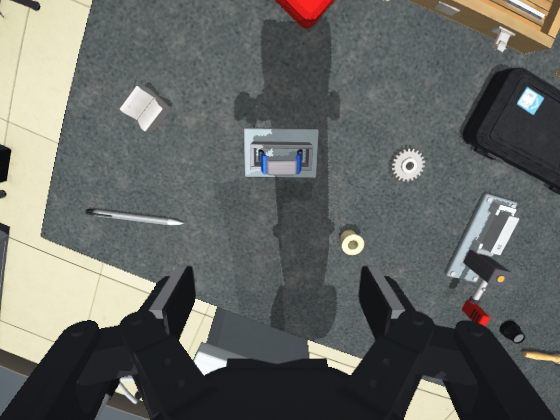

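View pics/side5c.png

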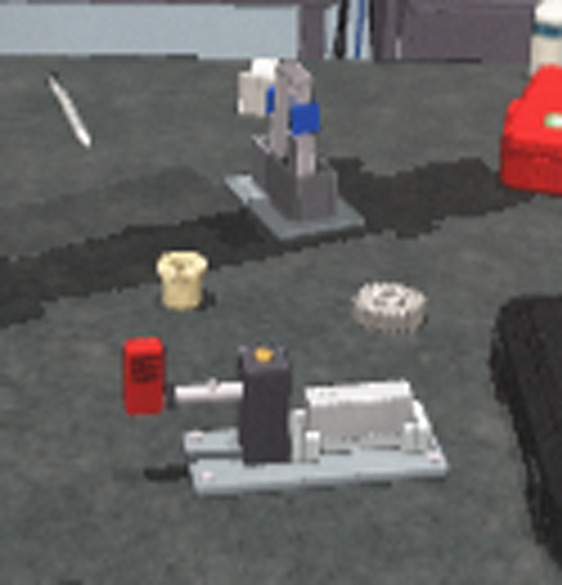

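View pics/crop_side_250.png

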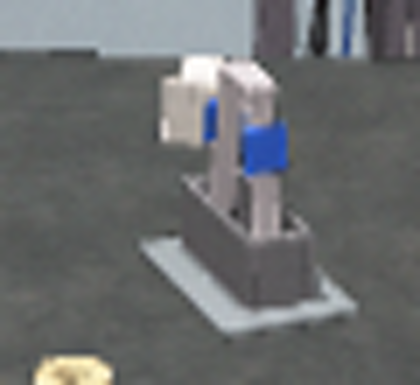

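Run:
```python
import cv2
a=cv2.imread("pics/wrist5.png")[120:190,235:330]; cv2.imwrite("pics/wrist5c.png",cv2.resize(a,None,fx=8,fy=8,interpolation=cv2.INTER_CUBIC))
```

```text
(no output)
```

View pics/wrist5c.png

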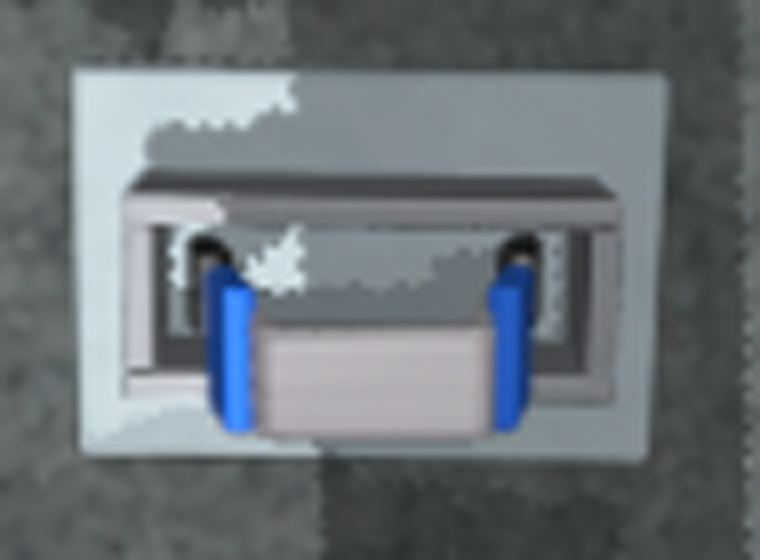

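```bash
cat > fits.py <<'E'
from h import *
from scipy.optimize import least_squares
w,t,s=load("pics/wrist5.png"),load("pics/top0.png"),load("pics/side0.png")
W=lambda u,v:np.array((235+u/8-.44,120+v/8-.44)); S=lambda u,v:np.array((250+u/7-.43,160+v/7-.43)); T=lambda u,v:np.array((190+u/7-.43,180+v/7-.43))
def P(p,m): return R.from_euler('z',p[3]).apply(np.array(m)/1000)+p[:3]
def f(p,ob): return np.concatenate([(proj(c,P(p,m))[0]-uv) for c,uv,m in ob])
ob=[(w,W(75,70),(35,53,4)),(w,W(668,75),(35,-53,4)),(w,W(650,462),(-35,-53,4)),(w,W(82,455),(-35,53,4)),
(w,W(125,198),(17,41,42)),(w,W(620,205),(17,-41,42)),(w,W(612,405),(-17,-41,42)),(w,W(127,400),(-17,41,42)),
(s,S(230,333),(-35,-53,4)),(s,S(357,305),(35,-53,4)),(s,S(143,245),(-35,53,4)),
(t,T(120,215),(35,53,4)),(t,T(322,125),(35,-53,4)),(t,T(383,255),(-35,-53,4)),(t,T(182,350),(-35,53,4))]
for nm,o in (("all",ob),("wrist",ob[:8])):
    r=least_squares(f,[.555,.17,0,.43],args=(o,)); print(nm,r.x.round(4)); print(f(r.x,o).reshape(-1,2).round(1).tolist())
for n,uv,z in [("bridge",(377,383.5),.111),("plates",(373,360),.089),("bridge corners",(262,330),.111),("",(492,328),.111),("",(492,437),.111),("",(262,437),.111)]: print(n,onz(w,W(*uv),z))
# bridge top tri: wrist centre, side bridge top centre, top-view
print(tri([(w,W(492,437)),(s,S(270,90))]))
E
python3 fits.py
```

```text
all [ 0.5556  0.1723 -0.0006  0.4201]
[[-0.4, -0.1], [0.3, 0.1], [0.1, 0.1], [-0.1, 0.3], [-0.2, -0.1], [0.5, -0.3], [0.3, 0.2], [-0.0, 0.3], [-0.8, 0.4], [0.4, 0.9], [-0.8, 0.4], [-1.0, -0.1], [-0.2, -0.9], [-0.1, -0.3], [-1.2, -0.1]]
wrist [ 0.5552  0.1722 -0.0036  0.4196]
[[-0.2, 0.1], [0.0, 0.3], [-0.2, -0.1], [0.0, 0.1], [-0.0, -0.1], [0.2, -0.3], [0.0, 0.1], [0.1, 0.1]]
bridge [0.55502503 0.1727748  0.111     ]
plates [0.55434641 0.17262807 0.089     ]
bridge corners [0.55516869 0.1901565  0.111     ]
 [0.56851666 0.16173807 0.111     ]
 [0.55489456 0.15514001 0.111     ]
 [0.54161216 0.18409017 0.111     ]
(array([0.55959093, 0.15460365, 0.10926771]), [array([ 2.17571398, -3.91010752]), array([-1.49723167, -0.28062248])])
```

```bash
cat >> fits.py <<'E'
print("----"); p=[.5553,.1725,0,.42]
for m in[(11,-26,89),(-11,-26,89),(-11,-26,67),(11,-26,67),(0,15,111),(7,-15,111),(-7,-15,111)]:
    q=proj(s,P(p,m))[0]; print(m,((q+.43-[250,160])*7).round(0), ((proj(w,P(p,m))[0]+.44-[235,120])*8).round(0))
print(delta([.5553,.1725,.17],.42),delta([.5553,.1725,.075],.42))
E
python3 fits.py | sed -n '/----/,$p'
```

```text
----
(11, -26, 89) [294. 130.] [557. 281.]
(-11, -26, 89) [251. 137.] [551. 430.]
(-11, -26, 67) [250. 181.] [538. 401.]
(11, -26, 67) [293. 174.] [544. 260.]
(0, 15, 111) [237.  59.] [271. 381.]
(7, -15, 111) [277.  79.] [490. 333.]
(-7, -15, 111) [250.  83.] [487. 434.]
(array([ 24.8,   5.4, 104.8]), array([0.19, 0.07, 0.39])) (array([ 24.9,   5. , 199.8]), array([0.19, 0.07, 0.39]))
```

Stand fit is (0.5555,0.1723), yaw 0.42. The tongs stand centred with the grip at about z 0.078–0.080. I'll descend open.

Call:
move_arm(moves=[0.0245, 0.006, 0.04, 0, 0, 0.4, 0.0854, 0.0245, 0.006, 0.08, 0, 0, 0.4, 0.0854, 0.0245, 0.006, 0.12, 0, 0, 0.4, 0.0854, 0.0245, 0.006, 0.16, 0, 0, 0.4, 0.0854, 0.0245, 0.006, 0.185, 0, 0, 0.4, 0.0854, 0.0245, 0.006, 0.197, 0, 0, 0.4, 0.0854, 0.0245, 0.006, 0.197, 0, 0, 0.4, 0.0854])

```text
clock: 7.42
eef_pos: [0.555, 0.1728, 0.0778]
eef_rot: [3.139, 0.001, 0.421]
ft_force: [-0.5, -0.2, -0.5]
gripper_width: 0.998
```

Run:
```python
from h import *
shot("wrist","pics/wrist6.png");shot("side","pics/side6.png");s=sensors.state(); print(s['eef_pos'],s['eef_rot'],s['ft_force'])
a=cv2.imread("pics/side6.png")[150:215,240:320]; cv2.imwrite("pics/side6c.png",cv2.resize(a,None,fx=8,fy=8,interpolation=cv2.INTER_CUBIC))
```

```text
[0.55601191 0.17411129 0.07939329] [ 3.13941409e+00 -2.02136107e-03  4.22254438e-01] [-0.22941    -0.08334627  0.44645621]
```

View pics/wrist6.png

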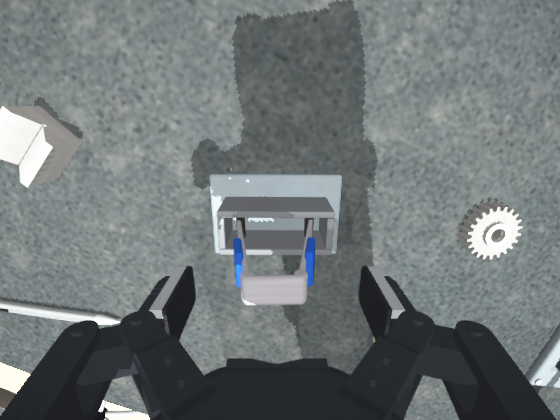

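View pics/side6c.png

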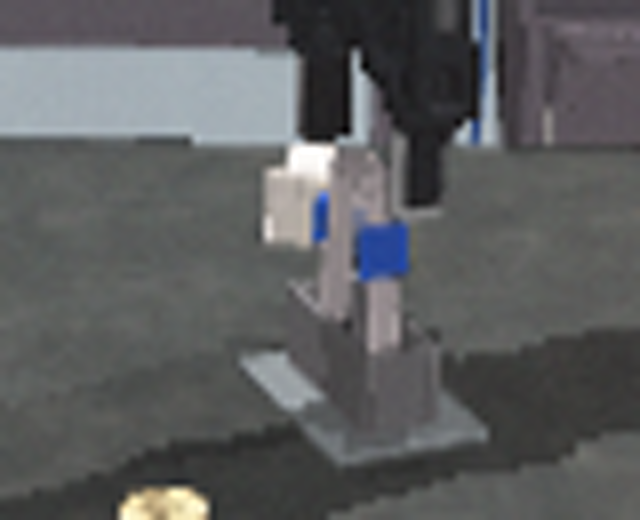

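```bash
cat > q.py <<'E'
from h import *
s=load("pics/side6.png"); p=[.5553,.1725,0,.42]
def P(p,m): return R.from_euler('z',p[3]).apply(np.array(m)/1000)+p[:3]
for m in[(11,-43,68),(-11,-43,68),(11,-43,78),(11,-57,68),(11,-26,89),(-11,-26,89),(11,-26,67)]:
    print(m,((proj(s,P(p,m))[0]+.44-[240,150])*8).round(0))
E
python3 q.py
```

```text
(11, -43, 68) [432. 292.]
(-11, -43, 68) [383. 300.]
(11, -43, 78) [433. 269.]
(11, -57, 68) [447. 305.]
(11, -26, 89) [416. 229.]
(-11, -26, 89) [367. 237.]
(11, -26, 67) [414. 279.]
```

```bash
cat > q2.py <<'E'
from h import *
for fn,P in(("wrist6",[.5553,.1725,.0777,.42]),("wrist3",[.4975,-.195,.0758,.18])):
    c=load(f"pics/{fn}.png"); Rt=R.from_euler('xyz',[np.pi,0,P[3]])
    for y in ((-.0425,-.057) if fn=="wrist6" else (-.007,)):
        for x in (-.011,.011):
            for z in(-.03,-.01,.009,.022): print(fn,x,y,z,proj(c,Rt.apply([x,y,z])+P[:3])[0].round(0))
E
python3 q2.py
```

```text
wrist6 -0.011 -0.0425 -0.03 [193. 306.]
wrist6 -0.011 -0.0425 -0.01 [202. 284.]
wrist6 -0.011 -0.0425 0.009 [209. 267.]
wrist6 -0.011 -0.0425 0.022 [213. 258.]
wrist6 0.011 -0.0425 -0.03 [189. 268.]
wrist6 0.011 -0.0425 -0.01 [199. 250.]
wrist6 0.011 -0.0425 0.009 [207. 236.]
wrist6 0.011 -0.0425 0.022 [211. 228.]
wrist6 -0.011 -0.057 -0.03 [166. 305.]
wrist6 -0.011 -0.057 -0.01 [178. 284.]
wrist6 -0.011 -0.057 0.009 [187. 267.]
wrist6 -0.011 -0.057 0.022 [192. 257.]
wrist6 0.011 -0.057 -0.03 [160. 268.]
wrist6 0.011 -0.057 -0.01 [173. 250.]
wrist6 0.011 -0.057 0.009 [183. 236.]
wrist6 0.011 -0.057 0.022 [189. 228.]
wrist3 -0.011 -0.007 -0.03 [262. 307.]
wrist3 -0.011 -0.007 -0.01 [263. 285.]
wrist3 -0.011 -0.007 0.009 [265. 268.]
wrist3 -0.011 -0.007 0.022 [265. 258.]
wrist3 0.011 -0.007 -0.03 [261. 269.]
wrist3 0.011 -0.007 -0.01 [263. 251.]
wrist3 0.011 -0.007 0.009 [264. 237.]
wrist3 0.011 -0.007 0.022 [265. 229.]
```

The side view shows the open fingertips, near (422,212) in the crop, still above the blue plates at (383,250). That disagrees with the stated tip offset, so I'll check the gripper geometry in the full picture.

Run:
```python
import cv2
a=cv2.imread("pics/side6.png")[40:215,200:360]; cv2.imwrite("pics/side6d.png",cv2.resize(a,None,fx=3.4,fy=3.4,interpolation=cv2.INTER_CUBIC))
a=cv2.imread("pics/wrist6.png")[160:420,130:430]; cv2.imwrite("pics/wrist6d.png",cv2.resize(a,None,fx=2.3,fy=2.3,interpolation=cv2.INTER_CUBIC))
```

```text
(no output)
```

View pics/side6d.png

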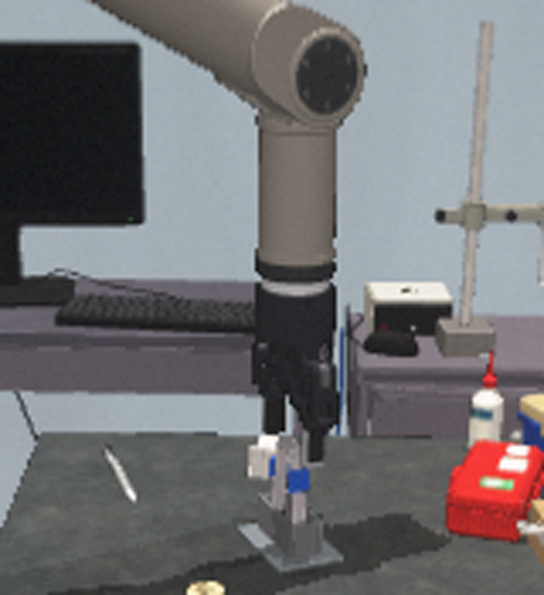

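View pics/wrist6d.png

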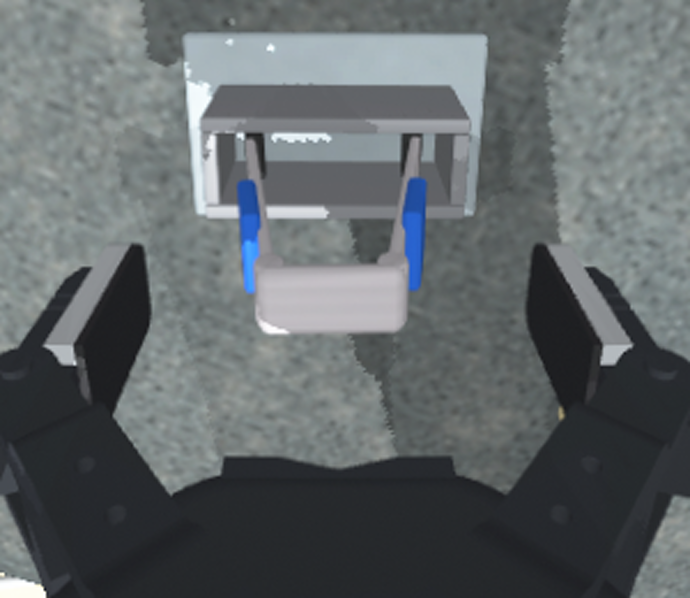

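The wrist image also puts the open fingertips at tool z of about −0.027, so the real fingers end about 36 mm short of what the text implies. That matches the knob grip, where the tips only just covered the knob top. I'll trust the images and go about 33 mm lower, in steps, watching the force.

Call:
move_arm(moves=[0, 0, 0.008, 0, 0, 0, 0.0854, 0, 0, 0.016, 0, 0, 0, 0.0854, 0, 0, 0.016, 0, 0, 0, 0.0854])

```text
clock: 7.9
eef_pos: [0.5541, 0.1739, 0.0611]
eef_rot: [3.14, 0.002, 0.423]
ft_force: [-0.3, -0.6, 0.1]
gripper_width: 1.002
```

Call:
move_arm(moves=[0, 0, 0.006, 0, 0, 0, 0.0854, 0, 0, 0.012, 0, 0, 0, 0.0854, 0, 0, 0.017, 0, 0, 0, 0.0854, 0, 0, 0.017, 0, 0, 0, 0.0854])

```text
clock: 8.4
eef_pos: [0.5545, 0.174, 0.0444]
eef_rot: [3.14, 0.002, 0.423]
ft_force: [0.4, -0.2, -0.2]
gripper_width: 0.998
```

Run:
```python
from h import *
shot("wrist","pics/wrist7.png");shot("side","pics/side7.png");s=sensors.state(); print(s['eef_pos'],s['eef_rot'],s['ft_force'])
a=cv2.imread("pics/side7.png")[150:215,240:320]; cv2.imwrite("pics/side7c.png",cv2.resize(a,None,fx=8,fy=8,interpolation=cv2.INTER_CUBIC))
```

```text
[0.55498515 0.17423891 0.04507975] [3.13989465e+00 2.90296930e-04 4.23236346e-01] [ 1.04321979  0.02925362 -0.08666506]
```

View pics/wrist7.png

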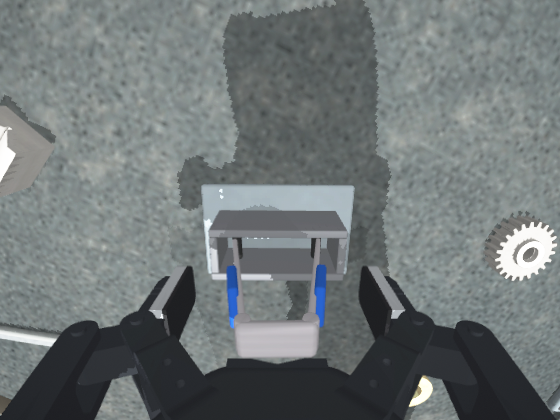

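View pics/side7c.png

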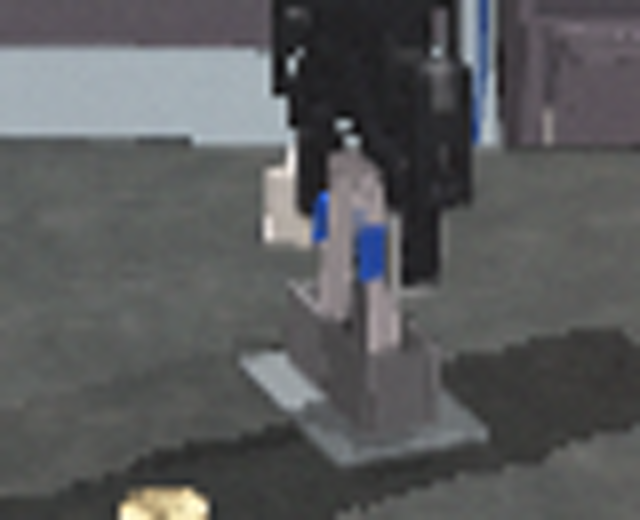

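The near fingertip is now at crop v≈285, level with the lower edge of the plates. In the wrist view the plates (228 and 327) are centred between the finger tips (193 and 362). I'll squeeze to 48 mm.

Call:
move_arm(moves=[0, 0, 0, 0, 0, 0, 0.06, 0, 0, 0, 0, 0, 0, 0.05, 0, 0, 0, 0, 0, 0, 0.048, 0, 0, 0, 0, 0, 0, 0.048, 0, 0, 0, 0, 0, 0, 0.048, 0, 0, 0, 0, 0, 0, 0.048], squeeze=40)

```text
clock: 9.25
eef_pos: [0.5554, 0.1743, 0.0456]
eef_rot: [3.14, -0.001, 0.423]
ft_force: [-0.5, 0.4, 4.1]
gripper_width: 0.564
```

Run:
```python
from h import *
shot("wrist","pics/wrist8.png");shot("side","pics/side8.png");s=sensors.state(); print(s['eef_pos'],s['eef_rot'],s['ft_force'],s['gripper_width'])
a=cv2.imread("pics/side8.png")[150:215,240:320]; cv2.imwrite("pics/side8c.png",cv2.resize(a,None,fx=8,fy=8,interpolation=cv2.INTER_CUBIC))
a=cv2.imread("pics/wrist8.png")[160:420,130:430]; cv2.imwrite("pics/wrist8d.png",cv2.resize(a,None,fx=2.3,fy=2.3,interpolation=cv2.INTER_CUBIC))
```

```text
[0.55543445 0.17431142 0.04559266] [ 3.13959036e+00 -7.87499441e-04  4.23223542e-01] [-0.33500119  0.01630439  5.0529345 ] 0.5650865597367128
```

View pics/wrist8d.png

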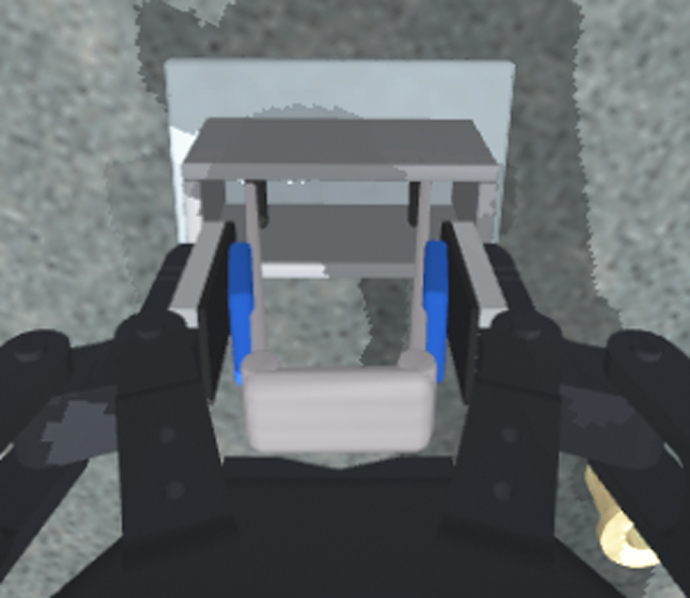

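View pics/side8c.png

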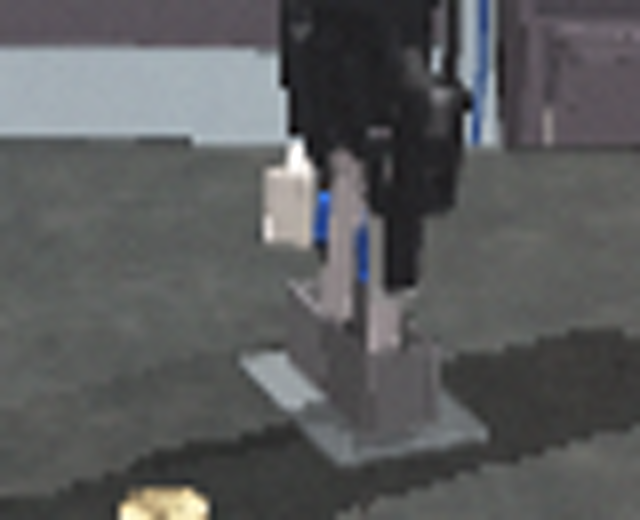

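Call:
move_arm(moves=[0, 0, 0, 0, 0, 0, 0.0468, 0, 0, 0, 0, 0, 0, 0.0468, 0, 0, -0.005, 0, 0, 0, 0.0468, 0, 0, -0.015, 0, 0, 0, 0.0468, 0, 0, -0.03, 0, 0, 0, 0.0468, 0, 0, -0.045, 0, 0, 0, 0.0468, 0, 0, -0.065, 0, 0, 0, 0.0468, 0, 0, -0.085, 0, 0, 0, 0.0468, 0, 0, -0.1, 0, 0, 0, 0.0468, 0, 0, -0.11, 0, 0, 0, 0.0468, 0, 0, -0.11, 0, 0, 0, 0.0468, 0, 0, -0.11, 0, 0, 0, 0.0468])

```text
clock: 10.85
eef_pos: [0.5544, 0.1741, 0.1543]
eef_rot: [3.14, 0.002, 0.423]
ft_force: [0.4, -0.3, -1.5]
gripper_width: 0.554
```

Run:
```python
from h import *
shot("wrist","pics/wrist9.png");shot("side","pics/side9.png");s=sensors.state(); print(s['eef_pos'],s['eef_rot'],s['ft_force'],s['gripper_width'])
a=cv2.imread("pics/side9.png")[110:210,235:335]; cv2.imwrite("pics/side9c.png",cv2.resize(a,None,fx=6,fy=6,interpolation=cv2.INTER_CUBIC))
```

```text
[0.55428472 0.17408734 0.15412049] [3.14007396e+00 2.28140302e-03 4.23237524e-01] [ 0.53157545 -0.47897388 -0.36954187] 0.5500758035366783
```

View pics/wrist9.png

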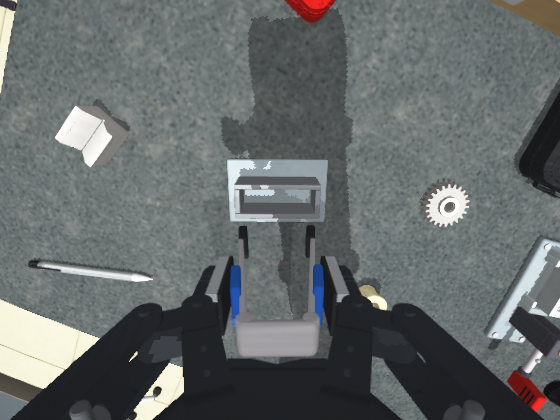

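View pics/side9c.png

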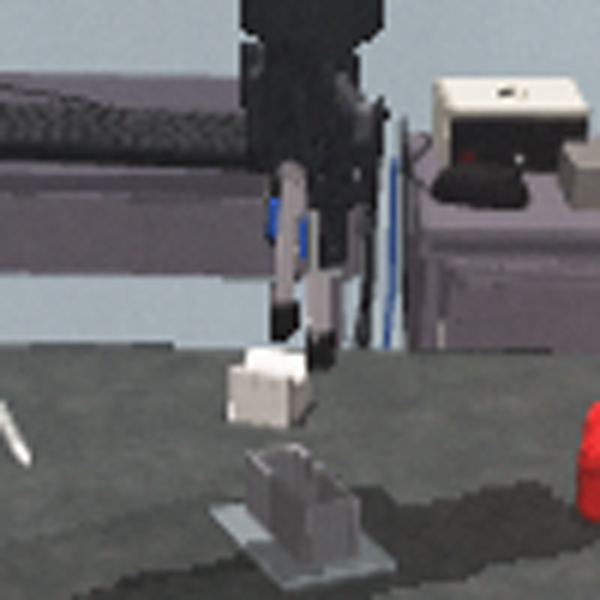

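Run:
```python
from h import *
a=cv2.imread("pics/wrist9.png")[215:370,190:370]; cv2.imwrite("pics/wrist9c.png",cv2.resize(a,None,fx=3.8,fy=3.8,interpolation=cv2.INTER_CUBIC))
c=load("pics/wrist9.png"); Rt=R.from_euler('xyz',[np.pi,0,.423]); P=[.5545,.1741,.1545]
for m in [(.008,.0195,.0405),(.008,-.0195,.0405),(-.008,.0195,.0405),(-.008,-.0195,.0405),(.008,-.0255,.0405),(-.007,.0,-.065),(.008,.0195,.0185)]:
    print(m,((proj(c,Rt.apply(m)+P)[0]-[190,215])*3.8).round())
```

```text
(0.008, 0.0195, 0.0405) [428.  26.]
(0.008, -0.0195, 0.0405) [221.  26.]
(-0.008, 0.0195, 0.0405) [425. 103.]
(-0.008, -0.0195, 0.0405) [224. 103.]
(0.008, -0.0255, 0.0405) [189.  26.]
(-0.007, 0.0, -0.065) [322. 528.]
(0.008, 0.0195, 0.0185) [439.  74.]
```

View pics/wrist9c.png

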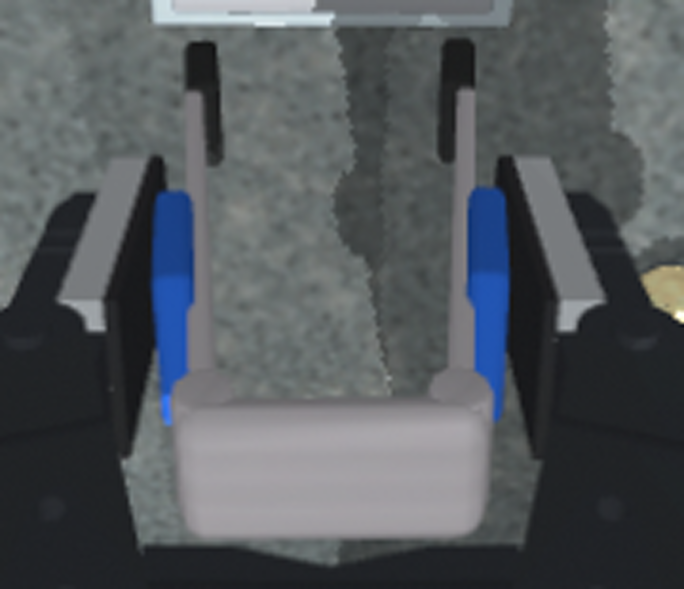

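```bash
cat > fitt.py <<'E'
from h import *
from scipy.optimize import least_squares
c=load("pics/wrist9.png"); s=load("pics/side9.png"); Rt=R.from_euler('xyz',[np.pi,0,.423]); P=np.array([.5545,.1741,.1545])
W=lambda u,v:np.array((190+u/3.8-.4,215+v/3.8-.4)); S=lambda u,v:np.array((235+u/6-.4,110+v/6-.4))
# u: dx,dy,dz(tip end in tool z),g half gap ; model in tool frame, tips at z=dz, top of pads dz-.022
def pts(u): dx,dy,dz,g=u; return np.array([(dx+.008,dy+g,dz),(dx+.008,dy-g,dz),(dx-.008,dy+g,dz-.022),(dx-.008,dy-g,dz-.022),(dx,dy+g+.003,dz)])
ob=[(c,W(446,41)),(c,W(215,42)),(c,W(440,163)),(c,W(221,164)),(s,S(321,366))]
def f(u): return np.concatenate([(proj(k,Rt.apply(p)+P)[0]-uv) for p,(k,uv) in zip(pts(u),ob)])
r=least_squares(f,[0,0,.04,.02]); print(r.x.round(4),r.fun.reshape(-1,2).round(1).tolist())
r=least_squares(lambda u:f(u)[:8],[0,0,.04,.02]); print(r.x.round(4))
E
python3 fitt.py
```

```text
[-0.0026  0.0009  0.0422  0.0206] [[-2.0, -1.0], [2.0, -1.3], [1.8, 1.1], [-1.8, 0.9], [-0.6, 1.1]]
[-0.0092  0.0009  0.0561  0.0222]
```

The tongs are held. In the tool frame the tips sit at about (−0.002, 0.001, 0.041). I'll carry them at this height over the nest.

Call:
move_arm(moves=[-0.004, 0.012, 0, 0, 0, 0.5, 0.0468, -0.013, 0.04, 0, 0, 0, 1.7, 0.0468, -0.024, 0.075, 0, 0, 0, 3.1, 0.0468, -0.036, 0.11, 0, 0, 0, 4.6, 0.0468, -0.048, 0.148, 0, 0, 0, 6.1, 0.0468, -0.06, 0.186, 0, 0, 0, 7.7, 0.0468, -0.072, 0.222, 0, 0, 0, 9.2, 0.0468, -0.084, 0.26, 0, 0, 0, 10.8, 0.0468, -0.095, 0.293, 0, 0, 0, 12.2, 0.0468, -0.104, 0.322, 0, 0, 0, 13.4, 0.0468, -0.109, 0.337, 0, 0, 0, 14, 0.0468, -0.109, 0.337, 0, 0, 0, 14, 0.0468, -0.109, 0.337, 0, 0, 0, 14, 0.0468, -0.109, 0.337, 0, 0, 0, 14, 0.0468])

```text
clock: 12.7
eef_pos: [0.5942, -0.1753, 0.1559]
eef_rot: [3.141, -0.0, 0.182]
ft_force: [0.9, -0.4, -0.6]
gripper_width: 0.549
```

Run:
```python
from h import *
shot("wrist","pics/wrist10.png");shot("side","pics/side10.png");s=sensors.state(); print(s['eef_pos'],s['eef_rot'],s['ft_force'],s['gripper_width'])
a=cv2.imread("pics/side10.png")[180:275,235:345]; cv2.imwrite("pics/side10c.png",cv2.resize(a,None,fx=6,fy=6,interpolation=cv2.INTER_CUBIC))
a=cv2.imread("pics/wrist10.png")[180:370,180:380]; cv2.imwrite("pics/wrist10c.png",cv2.resize(a,None,fx=3,fy=3,interpolation=cv2.INTER_CUBIC))
```

```text
[ 0.59410193 -0.17614371  0.15586864] [ 3.14029542e+00 -3.56156549e-04  1.81150644e-01] [ 0.3099759  -0.47977148 -1.10054113] 0.5454283389672618
```

View pics/wrist10c.png

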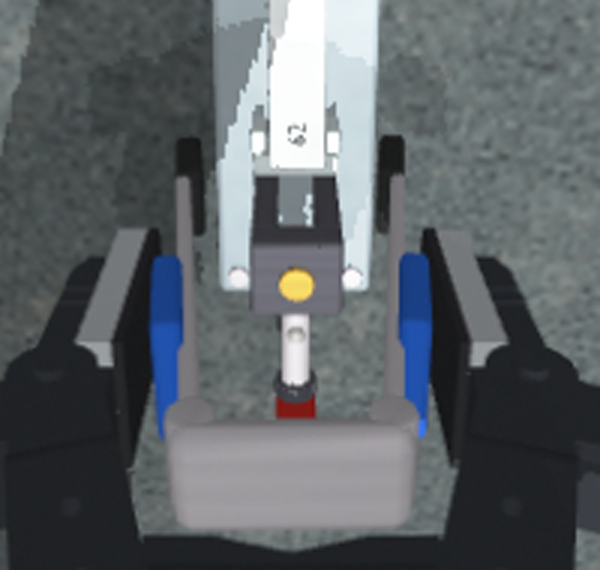

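View pics/side10c.png

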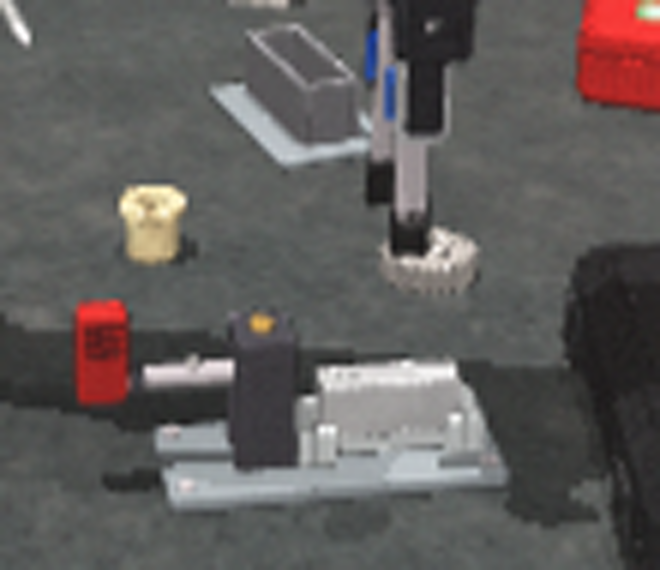

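Laterally the bar's near end (297) is about 2 mm to the right of the tips' middle (291). I'll shift 1.5 mm and come down 45 mm for another look.

Call:
move_arm(moves=[0, 0.0015, 0.01, 0, 0, 0, 0.0468, 0, 0.0015, 0.025, 0, 0, 0, 0.0468, 0, 0.0015, 0.04, 0, 0, 0, 0.0468, 0, 0.0015, 0.045, 0, 0, 0, 0.0468, 0, 0.0015, 0.045, 0, 0, 0, 0.0468])

```text
clock: 13.42
eef_pos: [0.5938, -0.1791, 0.1099]
eef_rot: [3.141, 0.001, 0.179]
ft_force: [0.1, 0.4, -0.6]
gripper_width: 0.55
```

Run:
```python
from h import *
shot("wrist","pics/wrist11.png");shot("side","pics/side11.png");s=sensors.state(); print(s['eef_pos'],s['eef_rot'],s['ft_force'],s['gripper_width'])
a=cv2.imread("pics/side11.png")[180:275,235:345]; cv2.imwrite("pics/side11c.png",cv2.resize(a,None,fx=6,fy=6,interpolation=cv2.INTER_CUBIC))
a=cv2.imread("pics/wrist11.png")[180:370,180:380]; cv2.imwrite("pics/wrist11c.png",cv2.resize(a,None,fx=3,fy=3,interpolation=cv2.INTER_CUBIC))
# predictions of nest-fixed features in side crop
side=load("pics/side11.png"); p=[.5917,-.179,0,.179]
for m in [(-8,-20,60),(8,-20,60),(-8,-20,65),(8,-20,65),(-31,-9,46),(31,-9,46)]:
    q=R.from_euler('z',p[3]).apply(np.array(m)/1000)+p[:3]; print(m,((proj(side,q)[0]-[235,180]+.4)*6).round())
```

```text
[ 0.59462351 -0.1792448   0.11110175] [ 3.13953049e+00 -9.52945719e-04  1.78943005e-01] [ 0.90630225 -0.33591355  0.1544548 ] 0.5484223617536947
(-8, -20, 60) [380. 371.]
(8, -20, 60) [417. 368.]
(-8, -20, 65) [381. 361.]
(8, -20, 65) [418. 358.]
(-31, -9, 46) [322. 390.]
(31, -9, 46) [462. 379.]
```

View pics/wrist11c.png

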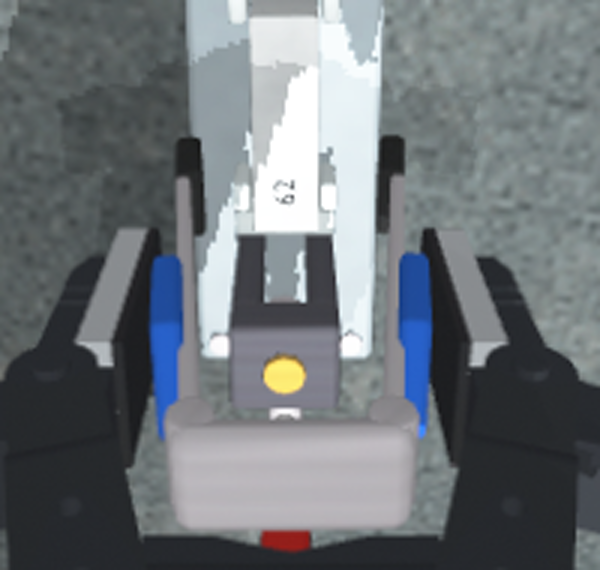

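View pics/side11c.png

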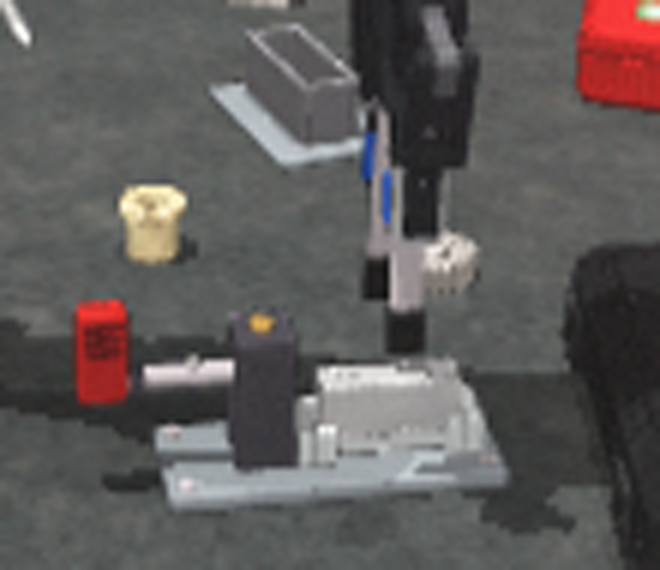

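The tips are about 1.5 mm off laterally (bar mid 285 against tips mid 291) and about 2 mm forward, with the tip ends at z ≈ 0.069. I'll correct that and lower by 48 mm.

Call:
move_arm(moves=[-0.0015, -0.0014, 0.006, 0, 0, 0, 0.0468, -0.0015, -0.0014, 0.014, 0, 0, 0, 0.0468, -0.0015, -0.0014, 0.022, 0, 0, 0, 0.0468, -0.0015, -0.0014, 0.03, 0, 0, 0, 0.0468, -0.0015, -0.0014, 0.038, 0, 0, 0, 0.0468, -0.0015, -0.0014, 0.045, 0, 0, 0, 0.0468, -0.0015, -0.0014, 0.048, 0, 0, 0, 0.0468, -0.0015, -0.0014, 0.048, 0, 0, 0, 0.0468])

```text
clock: 14.52
eef_pos: [0.5924, -0.1781, 0.0625]
eef_rot: [3.14, 0.0, 0.179]
ft_force: [-1.0, -0.4, -1.6]
gripper_width: 0.546
```

Run:
```python
from h import *
shot("wrist","pics/wrist12.png");shot("side","pics/side12.png");s=sensors.state(); print(s['eef_pos'],s['eef_rot'],s['ft_force'],s['gripper_width'])
a=cv2.imread("pics/side12.png")[180:275,235:345]; cv2.imwrite("pics/side12c.png",cv2.resize(a,None,fx=6,fy=6,interpolation=cv2.INTER_CUBIC))
a=cv2.imread("pics/wrist12.png")[180:370,180:380]; cv2.imwrite("pics/wrist12c.png",cv2.resize(a,None,fx=3,fy=3,interpolation=cv2.INTER_CUBIC))
```

```text
[ 0.5928012  -0.17817381  0.06301267] [ 3.13958118e+00 -7.30084735e-04  1.78918351e-01] [0.47370816 0.4128852  0.55416133] 0.5470621045176697
```

View pics/wrist12c.png

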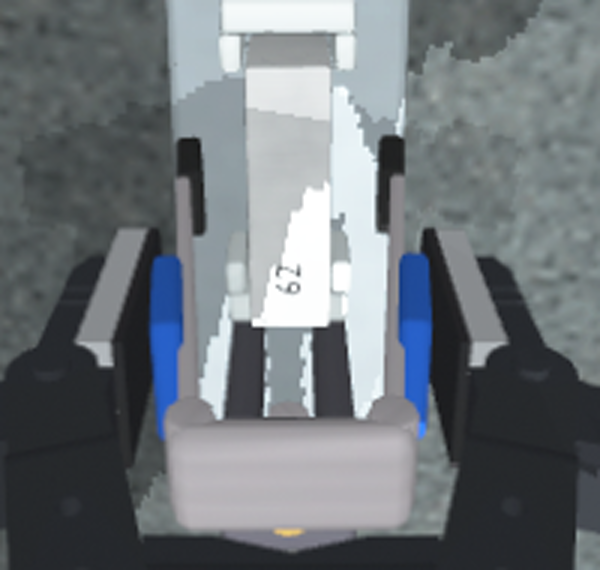

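View pics/side12c.png

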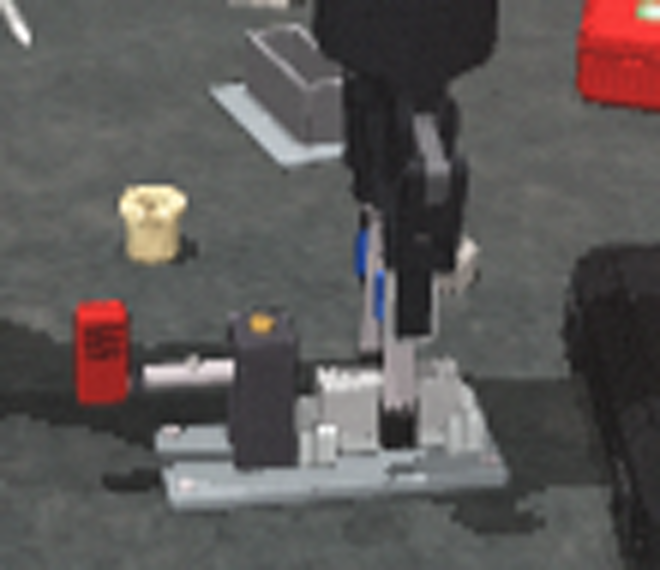

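The tips straddle the bar: bar mid at 288, tips mid at 291, and the near pad at crop (398,430) lies between the lugs. No contact force shows. I'll clamp.

Call:
move_arm(moves=[0, 0, 0, 0, 0, 0, 0.044, 0, 0, 0, 0, 0, 0, 0.041, 0, 0, 0, 0, 0, 0, 0.038, 0, 0, 0, 0, 0, 0, 0.034, 0, 0, 0, 0, 0, 0, 0.028, 0, 0, 0, 0, 0, 0, 0.02, 0, 0, 0, 0, 0, 0, 0.02, 0, 0, 0, 0, 0, 0, 0.02], squeeze=65)

```text
clock: 15.62
eef_pos: [0.5928, -0.178, 0.063]
eef_rot: [3.14, -0.001, 0.179]
ft_force: [-0.2, 1.0, 2.0]
gripper_width: 0.427
```

Run:
```python
from h import *
shot("wrist","pics/wrist13.png");s=sensors.state(); print(s['eef_pos'],s['eef_rot'],s['ft_force'],s['gripper_width'])
a=cv2.imread("pics/wrist13.png")[180:370,180:380]; cv2.imwrite("pics/wrist13c.png",cv2.resize(a,None,fx=3,fy=3,interpolation=cv2.INTER_CUBIC))
```

```text
[ 0.59279395 -0.17794291  0.06299976] [ 3.13991067e+00 -7.30179422e-04  1.79056221e-01] [0.47658329 0.89060336 2.30927256] 0.426128732995988
```

View pics/wrist13c.png

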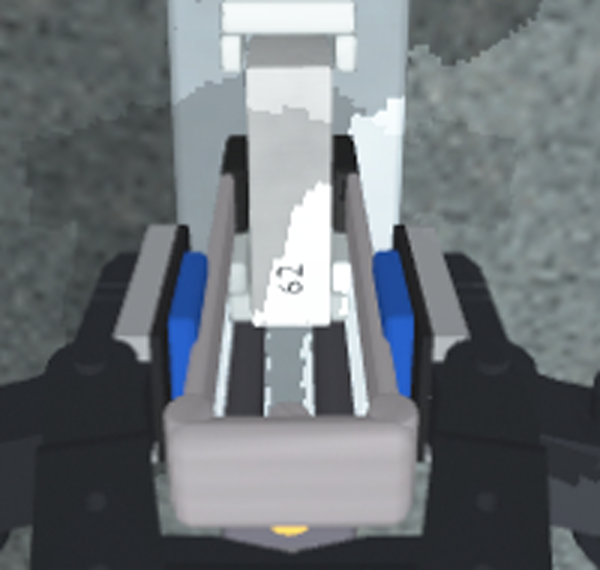

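The tips have closed on both sides of the bar at columns 247 and 332. I'll lift slowly.

Call:
move_arm(moves=[0, 0, -0.002, 0, 0, 0, 0.02, 0, 0, -0.006, 0, 0, 0, 0.02, 0, 0, -0.012, 0, 0, 0, 0.02, 0, 0, -0.02, 0, 0, 0, 0.02, 0, 0, -0.03, 0, 0, 0, 0.02, 0, 0, -0.04, 0, 0, 0, 0.02, 0, 0, -0.05, 0, 0, 0, 0.02, 0, 0, -0.06, 0, 0, 0, 0.02, 0, 0, -0.07, 0, 0, 0, 0.02, 0, 0, -0.08, 0, 0, 0, 0.02, 0, 0, -0.09, 0, 0, 0, 0.02, 0, 0, -0.098, 0, 0, 0, 0.02, 0, 0, -0.102, 0, 0, 0, 0.02, 0, 0, -0.104, 0, 0, 0, 0.02, 0, 0, -0.104, 0, 0, 0, 0.02, 0, 0, -0.104, 0, 0, 0, 0.02, 0, 0, -0.104, 0, 0, 0, 0.02, 0, 0, -0.104, 0, 0, 0, 0.02])

```text
clock: 17.92
eef_pos: [0.5924, -0.178, 0.1665]
eef_rot: [3.14, 0.0, 0.179]
ft_force: [0.7, -0.4, -3.1]
gripper_width: 0.435
```

Run:
```python
from h import *
shot("wrist","pics/wrist14.png");shot("side","pics/side14.png");s=sensors.state(); print(s['eef_pos'],s['eef_rot'],s['ft_force'],s['gripper_width'])
a=cv2.imread("pics/side14.png")[150:275,235:345]; cv2.imwrite("pics/side14c.png",cv2.resize(a,None,fx=4.5,fy=4.5,interpolation=cv2.INTER_CUBIC))
```

```text
[ 0.59239894 -0.17800838  0.16661854] [3.13989632e+00 5.90040401e-05 1.78875688e-01] [-0.65674715  0.11590142 -3.92305244] 0.43088064249396607
```

View pics/wrist14.png

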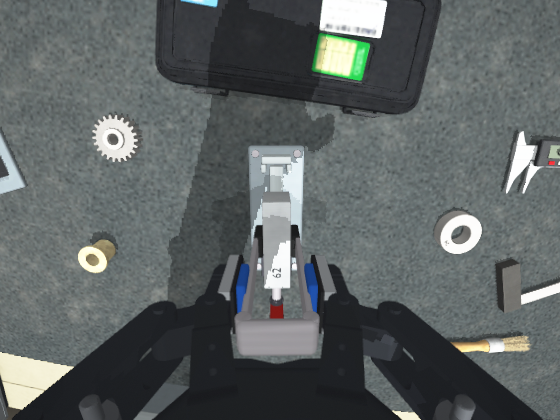

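View pics/side14c.png

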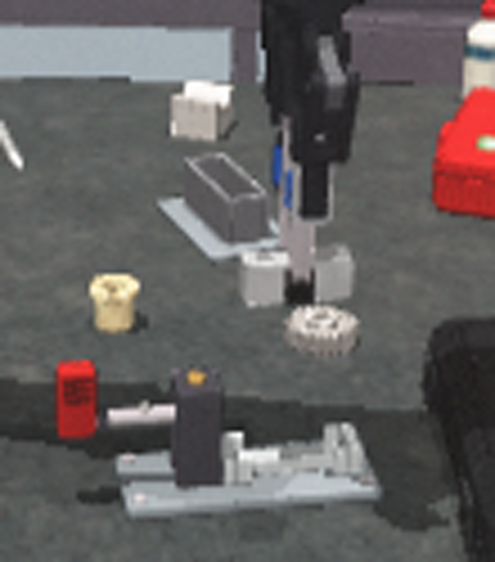

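The bar hangs level in the tongs at crop (297,277), the nest is empty and the knob is still out. I'll check keeper travel, stillness and bystander positions.

Run:
```python
from h import *
c=load("pics/side14.png")
def blob(c):
    im=cv2.cvtColor(c["img"],cv2.COLOR_RGB2HSV)[225:260,235:285]
    m=((im[...,0]<8)|(im[...,0]>172))&(im[...,1]>150)&(im[...,2]>70); v,u=np.nonzero(m); return np.array([u.mean()+235,v.mean()+225]),m.sum()
p=R.from_euler('z',.179)
for fn in("side0","side14"):
    c=load(f"pics/{fn}.png"); b,n=blob(c); 
    best=min(np.arange(-.16,-.06,.0005),key=lambda x:abs(proj(c,p.apply([x,-.003,.068])+[.5917,-.179,0])[0][0]-b[0])); print(fn,b,n,best)
c=shot("side","pics/side15.png"); a=load("pics/side0.png")["img"].astype(int); b=load("pics/side14.png")["img"].astype(int); d=c["img"].astype(int)
print("motion px 14->15",(abs(d-b).max(2)>60).sum())
s=sensors.state(); print(s['clock'],s['eef_pos'],s['ft_force'],s['gripper_width'],abs(s['qvel']).max())
x=cv2.imread("pics/side15.png"); y=cv2.imread("pics/side0.png"); cv2.imwrite("pics/cmp.png",np.hstack([cv2.resize(k[150:330,150:430],None,fx=1.42,fy=1.42) for k in(y,x)]))
```

```text
side0 [265.06164384 237.06164384] 146 -0.09099999999999994
side14 [251.51879699 238.18045113] 133 -0.12549999999999997
motion px 14->15 8
18.075 [ 0.5924145  -0.17798818  0.16665948] [ 0.47860516 -0.0753927  -3.09652997] 0.42660404915909994 0.0023109187974650254
```

View pics/cmp.png

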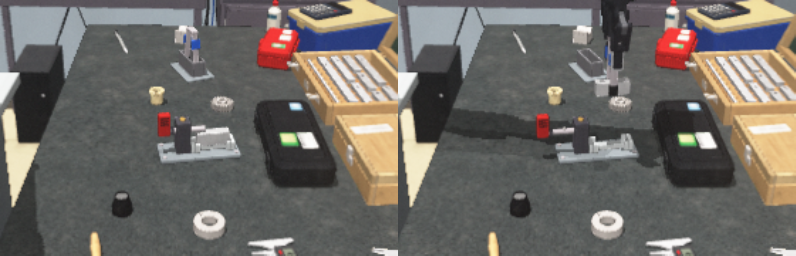

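The keeper is out by about 34.5 mm, the bystanders look unmoved and the bar is still. I'm handing in.

```bash
python3 -c "
from rig import job_done
print(job_done())"
```

```text
the job is handed in; nothing more can be done
None
```

I pulled the keeper plug out, took the tongs from the stand, clamped the bar and lifted it about 10 cm clear of the nest. I handed the job in at about 18 s, with the bar held still in the air.

**Last checks:**
- **Keeper:** out about 34.5 mm, measured from the knob in the side view.
- **Bar:** it looks level between both tong tips, with its centre at about 0.136 m, worked out from the lift rather than measured.
- **Holding still:** the arm was at rest, and the load was about 3 N down, as expected for tongs plus bar. The gripper held at about 36.5 mm with a 65 N squeeze.
- **Bystanders:** all five look unmoved in the start and end side views, though I did not measure them. The stand and nest look clear of the tongs and bar.
- **Gripper and bar:** I saw no contact in any picture, but there was no direct reading of this.

**Disagreements:**
- **Fingertips:** the pictures showed them about 35 mm farther back than the text says. The knob was therefore held only near its top, which was enough. I set the tongs grasp from the pictures instead.
- **Gripper opening:** it read about 10 mm on the 14 mm knob.

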